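# Log one colony on the colony counter

## Robot

A 7-joint arm with a two-finger parallel gripper is mounted at the origin on a cart in front of the work surface, level with it; the furniture and walls round the work are solid. World frame = base frame: x ahead of the robot, y to its left, z up, the work surface at z = 0. Lengths are in mm, angles in rad, forces in N, time in s.
With the tool pointing down it reaches from about 375 to 925 mm from the base axis. Payload 3.1 kg.
Tool frame: the origin (TCP) lies at the very end of the fingers, on their centre line; the grasp point (between the pads) lies 19 mm behind it; z points along the fingers, y is the line along which they close (so a half turn about z gives the same grasp; the last joint's range is limited). The gripper opens to 85 mm and grips with 20 to 120 N. Pads are 22 mm wide; open, the fingers measure 114 mm over their backs; the gripper's body (76 mm by 85 mm) begins 54 mm behind the grasp point. The pads swing forward as they close: fully open they stand 13 mm farther back than shut.
Start: joints at [1.184, 0.383, 0.044, 1.598, -0.018, 1.161, -0.05], TCP at [185.142, -623.077, 193.169] pointing down, gripper open.
Joint ranges: [-2.61, 2.61], [-0.41, 2.15], [-1.48, 1.57], [0, 2.5], [-1.57, 4.71], [0.05, 1.97], [-2.85, 2.85]. Speed limits (rad/s): [2.79, 2.79, 3.14, 3.14, 3.14, 3.14, 3.14].

## Interface

Orientations are given as a unit quaternion [w, x, y, z].
In Python, from bench import manip gives the robot as it stands. The module is installed in compiled form; this text tells all that it offers.
- The arm moves only by the shell command python3 -m jog 'ROWS'. ROWS is JSON, a list that holds one entry, the list of rows, each a list of 7 numbers: the opening, from 0 (shut) to 1 (fully open), then the shift along the tool's x, y, z in mm, then the turn, a rotation vector about the tool's x, y, z in degrees. In form: [[[jaw, tx, ty, tz, wx, wy, wz], ...]]. A call has 1 to 12 rows; each row shifts and turns the commanded pose from where the row before left it, along the tool's axes as they then stand; what a row does not reach is not made up. A row lasts 1/12 s, in which the tool goes at most 41.7 mm and 7.16 degrees, less where a joint would pass 70% of its speed; a pose out of reach is approached as far as the arm can. A call is refused whole if a number of a shift passes 41.7 or a number of a turn 7.16, either way. A call with a gripper value outside its range is refused whole. The fingers move at their own pace and stop on an object; the grip force is fixed at half the most. Time passes only in rows, so rows that do not move let the fingers close. It gives the time, the measured TCP pose, the force, the opening and the grip force at its end, in the units of the state.
- manip.get_obs(): the state, without advancing time (a new reading comes with each control period).
- manip.capture(name): name is "side" or "top"; returns the picture (420x560x3 uint8, red, green, blue); there is no depth.
- manip.calibration(name): a dict with "fx", "fy", "cx", "cy" (pixels), "R" (3x3) and "t" (3): a world point X has camera coordinates R X + t. Camera axes: x right, y down, z forward; pixel columns grow to the right and rows downward; lengths in mm; the calibration is good to about 2 mm. A picture is of the moment at which its call begins. calibration takes no time and is no camera call.
- manip.hand_in(): hands the job in; it is judged then, once.
The state is a dict: "t": time; "joint_positions": joint angles; "joint_vel": joint speeds; "tau": joint torques, N m; "position": TCP position; "tcp_rot": TCP orientation; "contact_force": force on the tool from outside, world axes, zero at the start; "torque": the same for the moment, N m; "grip_width": finger opening in mm; "grip_force": force on a finger pad.
Only numpy, scipy, OpenCV 4.12 (cv2) and the standard library are available. Lean on these libraries where they do the work, as an engineer would, in place of code of your own. Each camera call takes 0.05 s, during which the arm holds its last target. There are 200 camera calls.

## Task

Log one colony on the colony counter: with the fingertips, press gently on the middle of the clear lid of the large dish that lies on its round sprung plate until the plate goes well down, and let it come up again. Then press the long bar key in the row beside the plate well down to store the count, let it come up and withdraw. Leave the round key, the square key and the things lying around alone, and do not pick up or shift anything.

Things in the scene. Friction and masses are not known exactly. Their poses are not given: they have to be found in the camera images.
- counter: Colony counter: flat white and grey bench unit, 236 (x) x 316 (y) x 42 mm high, standing firm on the worktop. Origin at the centre of its underside, x away from the robot at yaw 0, y to the left, z up. The round touch plate is centred at x = -18, y = +70 mm, the row of three keys lies along x at y = -95 mm.
- dish_top (a point): Centre of the top of the clear, firm lid of the large closed dish (92 mm across, 14 mm high, about 30 g, loose), which lies in the touch plate with its top about 72 mm above the worktop. The plate's rim (107 mm outside, 4 mm high) keeps it in place. Pressing the middle of the dish straight down presses the plate.
- plate_centre (a point): Centre of the top face of the round touch plate, on which the dish lies, 58 mm above the worktop when the plate is up.
- touch_plate (a joint): Travel of the touch plate, m: 0 up, grows as it is pressed, 0.008 fully down; a touch counts from 0.004. Spring: starts to move at about 2 N, fully down at about 6 N, comes up by itself.
- bar_key_top (a point): The long bar key (stores the count): white cap 20 mm (counter x) by 48 mm (counter y). The keys stand in a row along the counter's x axis at its y = -95 mm, 66 mm apart, and are mounted in any order. The point is the centre of the key's top, 67 mm above the worktop; the key's cap stands 18 mm over a 7 mm high black plinth. 
- bar_key (a joint): Travel of this key, m: 0 up, grows as it is pressed, 0.008 fully down; it counts as pressed from 0.004. Spring: starts to move at about 1.5 N, fully down at about 5 N, comes up by itself. 
- round_key_top (a point): The round key, white, 26 mm across: to be left alone. The keys stand in a row along the counter's x axis at its y = -95 mm, 66 mm apart, and are mounted in any order. The point is the centre of the key's top, 67 mm above the worktop; the key's cap stands 18 mm over a 7 mm high black plinth. 
- round_key (a joint): Travel of this key, m: 0 up, grows as it is pressed, 0.008 fully down; it counts as pressed from 0.004. Spring: starts to move at about 1.5 N, fully down at about 5 N, comes up by itself. To be left up.
- square_key_top (a point): The square key, white, 22 x 22 mm: to be left alone. The keys stand in a row along the counter's x axis at its y = -95 mm, 66 mm apart, and are mounted in any order. The point is the centre of the key's top, 67 mm above the worktop; the key's cap stands 18 mm over a 7 mm high black plinth. 
- square_key (a joint): Travel of this key, m: 0 up, grows as it is pressed, 0.008 fully down; it counts as pressed from 0.004. Spring: starts to move at about 1.5 N, fully down at about 5 N, comes up by itself. To be left up.
- dish: The large dish itself; origin at the centre of its underside, z up.
- small_dish: Small closed dish, 62 mm across and 14 mm high, loose on the worktop in front of the counter (towards the robot); leave alone. Origin at the centre of its underside.
- marker: Marker pen, 139 mm long, 14 mm high, loose on the worktop in front of the counter; leave alone. Origin at the middle of its underside.
- flask: Flat culture flask lying on the worktop to the left of the counter, 48 x 101 x 25 mm, loose; leave alone. Origin at the centre of its underside.
Mind the look-alikes: they are no part of the job. What is shaped like the dish but blue, orange or turquoise is not meant.

How it is judged:
By the outcome, as a careful person would: the job done as asked, in the order asked, and still so for the second after the job is handed in, with the robot touching nothing.
It also fails if it takes over 48 s, if anything falls off the work surface, if the arm or the gripper's body presses on something with over 40 N, if the wrist force passes 120 N, or if a joint passes its speed limit or range.

## Working session

There is one attempt and no reset: what is moved stays moved. The work goes in short steps, Python scripts to look and compute and a shell command to move; the robot and the scene stay as the last step left them, time stands still between calls to the robot, and variables do not carry over. Pictures are saved under pics/ and viewed, at most 10 in all, crops included, and the job is handed in when it is done.

```bash
mkdir -p pics; python3 - <<'E'
from bench import manip
import cv2,numpy as np
for n in("top","side"):
    im=manip.capture(n); cv2.imwrite(f"pics/{n}0.png",im[:,:,::-1])
    c=manip.calibration(n); print(n,c, -np.array(c["R"]).T@np.array(c["t"]))
o=manip.get_obs();print(o["t"],o["position"],o["tcp_rot"],o["contact_force"])
E
```

```text
top {'fx': 528.3564596704913, 'fy': 528.3564596704913, 'cx': 279.92818123646776, 'cy': 214.01907432905816, 'R': array([[ 0.02284708, -0.99960869,  0.01613957],
       [-0.99333541, -0.02452206, -0.11262071],
       [ 0.11297242, -0.01345896, -0.99350696]]), 't': array([ 121.05020811,  538.81673103, 1087.70579371])} [ 409.57934167  148.85511827 1139.37150782]
side {'fx': 432.37250521585423, 'fy': 432.37250521585423, 'cx': 286.21432313206, 'cy': 206.31732508131014, 'R': array([[ 0.97156463, -0.23643835,  0.01261259],
       [-0.13578046, -0.60000067, -0.78839258],
       [ 0.1939738 ,  0.7642618 , -0.61504314]]), 't': array([-471.20156373,  223.48457927,  806.35778043])} [ 331.73533007 -593.58767233  678.08147513]
0.1 [ 184.85902699 -622.1726269   191.90665722] [-1.17633427e-03  9.89583919e-01  1.43952173e-01 -2.36104680e-04] [-0.08062381  0.31444848  0.51724136]
```

View pics/top0.png

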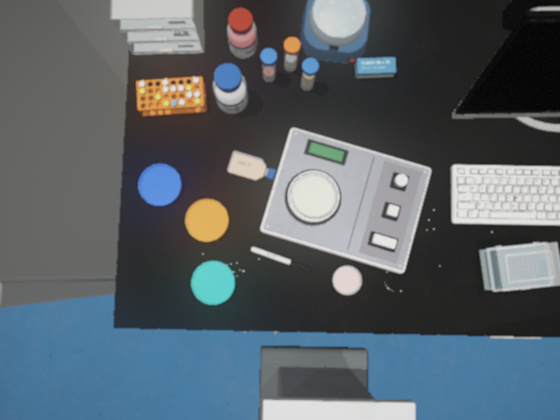

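View pics/side0.png

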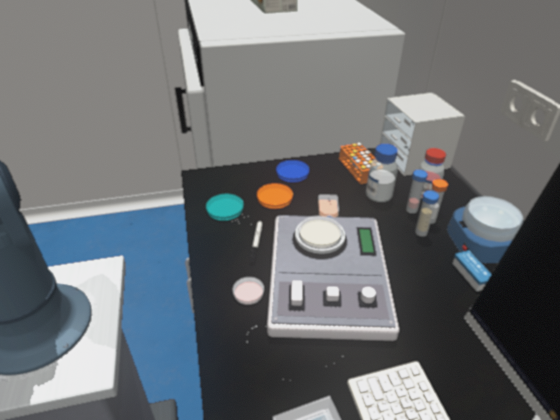

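Top view: dish on the plate at about (313,196); keys from the robot outward are bar (383,241), square (392,211) and round (401,180). The side view agrees: bar (296,290), square (333,294), round (369,295), dish (320,236).

```bash
cat > h.py <<'E'
from bench import manip
import cv2,numpy as np
def ray(n,p,z):
    c=manip.calibration(n);R=np.array(c["R"]);o=-R.T@np.array(c["t"])
    d=R.T@np.array([(p[0]-c["cx"])/c["fx"],(p[1]-c["cy"])/c["fy"],1]);return (o+d*(z-o[2])/d[2])[:2]
def proj(n,X):
    c=manip.calibration(n);v=np.array(c["R"])@X+np.array(c["t"]);return c["fx"]*v[0]/v[2]+c["cx"],c["fy"]*v[1]/v[2]+c["cy"]
E
python3 - <<'E'
from h import *
S={"top":[("dish",(313,196),72,40),("bar",(383,241),67,18),("sq",(392,211),67,13),("rd",(401,180),67,13)],
"side":[("dish",(320,236),72,35),("bar",(296,288),67,18),("sq",(333,292),67,12),("rd",(369,293),67,12)]}
for n in S:
    im=cv2.imread(f"pics/{n}0.png")
    for nm,p,z,w in S[n]:
        x0,y0=p[0]-w,p[1]-w
        g=im[y0:p[1]+w,x0:p[0]+w].min(2)
        for th in (200,215,230):
            k,l,s,c=cv2.connectedComponentsWithStats((g>th).astype(np.uint8))
            if k<2: continue
            i=1+np.argmax(s[1:,4]); q=c[i]+[x0,y0]
            print(n,nm,th,s[i,2:5],q.round(1),ray(n,q,z).round(1))
# counter outline in top
im=cv2.imread("pics/top0.png");
a=np.array([ray("top",p,42) for p in [(293,130),(430,166),(404,271),(263,230)]]);print(a.round(),np.linalg.norm(a-np.roll(a,1,0),axis=1).round(),a.mean(0))
v=cv2.resize(im[120:280,255:440],None,fx=4.2,fy=3.7,interpolation=2);v=cv2.resize(im[125:275,255:440],None,fx=4,fy=4,interpolation=2);cv2.imwrite("pics/c1.png",v)
E
```

```text
top dish 200 [  51   50 1860] [312.9 195.5] [570.8  67.9]
top dish 215 [  42   39 1246] [313.  195.8] [570.   67.7]
top bar 200 [ 23  14 195] [384.  240.7] [482.1 -79. ]
top bar 215 [ 22  13 167] [384.4 240.8] [481.9 -79.7]
top sq 200 [11 11 91] [392.7 210. ] [545.6 -96.9]
top sq 215 [10 11 77] [392.6 210. ] [545.5 -96.6]
top rd 200 [ 11  12 102] [401.1 179.5] [ 609.5 -114.4]
top rd 215 [10 10 84] [401.3 179.6] [ 609.3 -114.8]
side dish 200 [ 49  30 904] [319.1 231.4] [570.5  59.8]
side dish 215 [ 39  22 635] [319.7 232.1] [571.1  57.4]
side bar 200 [ 10  20 197] [296.5 289.5] [483.9 -80.8]
side bar 215 [ 10  19 183] [296.6 290.1] [483.9 -82.2]
side bar 230 [  8  17 136] [296.5 290. ] [483.7 -81.9]
side sq 200 [12  9 97] [332.4 290.9] [547.6 -98.9]
side sq 215 [11  9 85] [332.4 290.7] [547.7 -98.5]
side sq 230 [10  7 62] [332.4 290.8] [547.6 -98.8]
side rd 200 [ 14  10 109] [368.3 291.6] [ 611.5 -115.4]
side rd 215 [12 10 97] [368.5 291.6] [ 611.8 -115.6]
side rd 230 [12  8 75] [368.4 291.5] [ 611.8 -115.3]
[[ 715.  110.]
 [ 645. -182.]
 [ 422. -126.]
 [ 500.  168.]] [223. 301. 230. 305.] [570.42841831  -7.31276891]
```

View pics/c1.png

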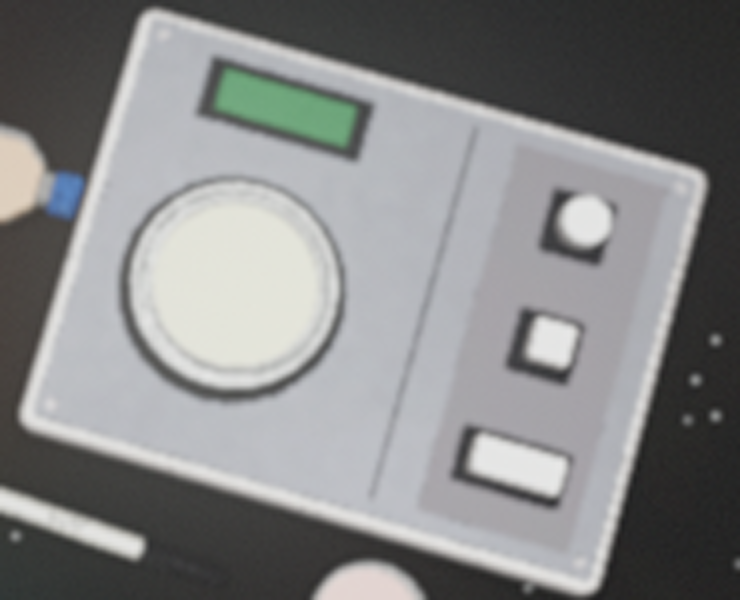

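The rays fit the model: key spacing is 66 mm, counter yaw is about -15.3°, and the plate predicted from the key row is (573,66) against (571,68) measured. The targets are dish (571,67) and bar (483,-80). I'll turn 32° to line up with the counter, then travel with the jaws shut.

```bash
python3 -m jog '[[[0,0,0,0,0,0,6.4],[0,0,0,0,0,0,6.4],[0,0,0,0,0,0,6.4],[0,0,0,0,0,0,6.4],[0,0,0,0,0,0,6.4],[0,4,-16,0,0,0,0],[0,8,-32,0,0,0,0],[0,8,-32,0,0,0,0],[0,8,-32,0,0,0,0],[0,8,-32,0,0,0,0],[0,8,-32,0,0,0,0],[0,8,-32,0,0,0,0]]]'
python3 -m jog '[[[0,8,-32,0,0,0,0],[0,8,-32,0,0,0,0],[0,8,-32,0,0,0,0],[0,8,-32,0,0,0,0],[0,8,-32,0,0,0,0],[0,8,-32,0,0,0,0],[0,8,-32,0,0,0,0],[0,8,-32,0,0,0,0],[0,8,-32,0,0,0,0],[0,8,-32,0,0,0,0],[0,8,-32,0,0,0,0],[0,8,-32,0,0,0,0]]]'
cat >> h.py <<'E'
from scipy.spatial.transform import Rotation as Ro
def go(T):
    o=manip.get_obs();q=o["tcp_rot"];R=Ro.from_quat([q[1],q[2],q[3],q[0]])
    p=np.array(o["position"]);T=np.array(T,float)
    print("t",o["t"],"pos",p.round(1),"F",np.round(o["contact_force"],1),"shift",R.inv().apply(T-p).round(1),"z",R.as_matrix()[:,2].round(3),"x",R.as_matrix()[:,0].round(3),o["grip_width"])
E
python3 -c "
from h import *
go([571,67,120])"
```

```text
t: 1.1
position: [290.9, -434.5, 192.6]
tcp_rot: [-0.0, 0.991, -0.134, -0.0]
contact_force: [1.7, 0.4, -0.1]
grip_width: -0.1
grip_force: 0.0
t: 2.1
position: [485.5, -90.4, 192.8]
tcp_rot: [0.0, 0.991, -0.134, -0.0]
contact_force: [-0.2, -0.6, 0.3]
grip_width: 0.0
grip_force: 0.0
t 2.1 pos [485.5 -90.4 192.8] F [-0.2 -0.6  0.3] shift [  40.5 -174.5   72.8] z [-0.001 -0.    -1.   ] x [ 0.964 -0.267 -0.001] 0.01926607335342759
```

```bash
python3 -m jog '[[[0,6,-28,6,0,0,0],[0,7,-30,12,0,0,0],[0,7,-30,12,0,0,0],[0,7,-30,12,0,0,0],[0,7,-30,12,0,0,0],[0,6,-20,12,0,0,0],[0,0,-6,6,0,0,0],[0,0,0,0,0,0,0],[0,0,0,0,0,0,0],[0,0,0,0,0,0,0]]]'
python3 - <<'E'
from h import *
go([571,67,90])
a=manip.capture("top")[:,:,::-1];b=manip.capture("side")[:,:,::-1]
r=lambda m,x,y:cv2.resize(m[y:y+140,x:x+100],None,fx=4,fy=4,interpolation=2)
cv2.imwrite("pics/d.png",np.hstack([r(a,265,120),r(b,270,150)]))
E
```

```text
t: 2.93
position: [570.1, 62.8, 121.4]
tcp_rot: [0.001, 0.991, -0.136, -0.0]
contact_force: [-0.1, -0.8, -0.3]
grip_width: -0.2
grip_force: 0.0
t 2.9333 pos [570.1  62.8 121.4] F [-0.1 -0.8 -0.3] shift [-0.3 -4.4 31.4] z [-0.    -0.002 -1.   ] x [ 0.963 -0.269  0.   ] -0.21617033156781848
```

View pics/d.png

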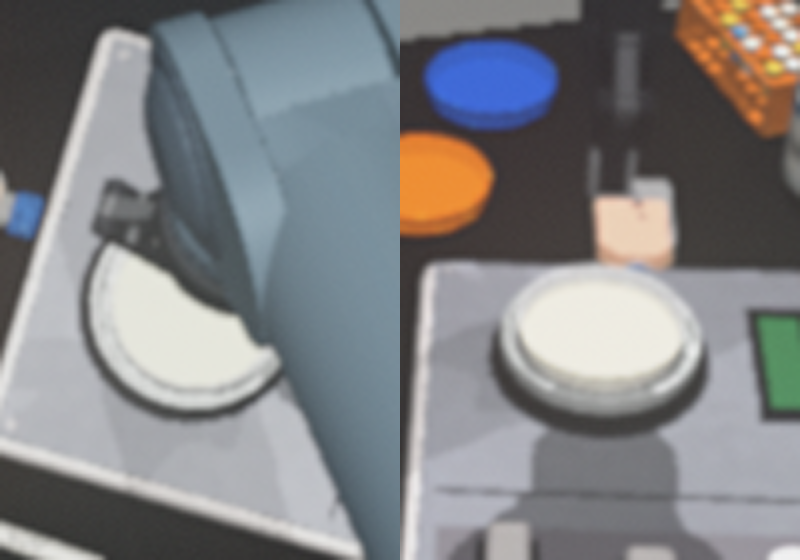

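```bash
python3 - <<'E'
from h import *
a=cv2.imread("pics/side0.png");b=manip.capture("side")[:,:,::-1]
o=manip.get_obs();p=np.array(o["position"]);print(p.round(1),[np.round(proj("side",p+[0,0,k]),1) for k in(0,19,40)])
r=lambda m:cv2.resize(m[120:240,280:370],None,fx=4.4,fy=4.4,interpolation=0)
d=cv2.absdiff(a,np.ascontiguousarray(b));cv2.imwrite("pics/e.png",np.hstack([r(b),np.clip(r(d)*3.,0,255).astype(np.uint8)]))
E
```

```text
[570.7  63.1 122. ] [array([320.1, 212.1]), array([320.7, 204.8]), array([321.4, 196.5])]
```

View pics/e.png

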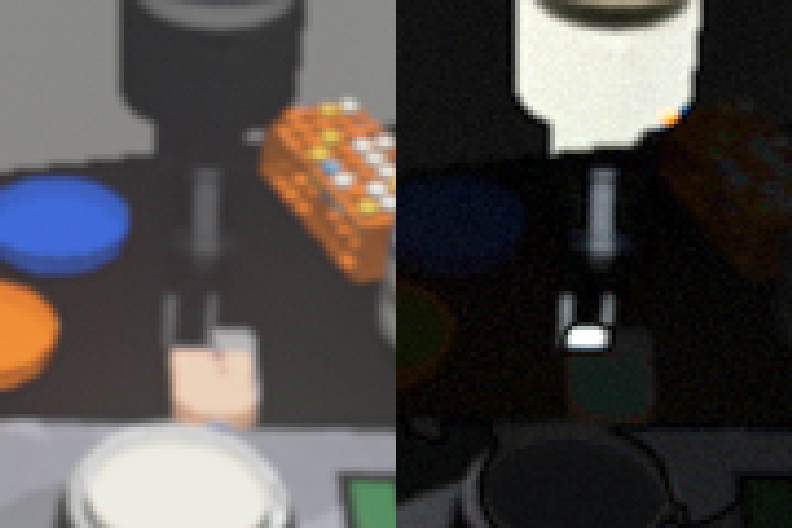

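```bash
python3 - <<'E'
from h import *
for z in (122,140,157): print(z,ray("side",(323.4,198.6),z).round(1))
for z in (150,200,230): print("top box left",z,ray("top",(289,171),z).round(1),"tcp proj",np.round(proj("top",np.array([570.7,63.1,z])),1))
b=manip.capture("top")[:,:,::-1]
cv2.imwrite("pics/f.png",cv2.resize(b[110:250,255:395],None,fx=4.2,fy=4.2,interpolation=2))
o=manip.get_obs();print(o["joint_positions"])
E
```

```text
122 [591.2 105.9]
140 [582.8  83.3]
157 [574.9  61.9]
top box left 150 [604.9 120.1] tcp proj [318.6 189.5]
top box left 200 [595.  121.5] tcp proj [321.1 185.1]
top box left 230 [589.1 122.4] tcp proj [322.7 182.2]
[ 0.17503691  0.34986009 -0.42444226  1.83163886  0.17043338  0.99451893
 -2.16264421]
```

View pics/f.png

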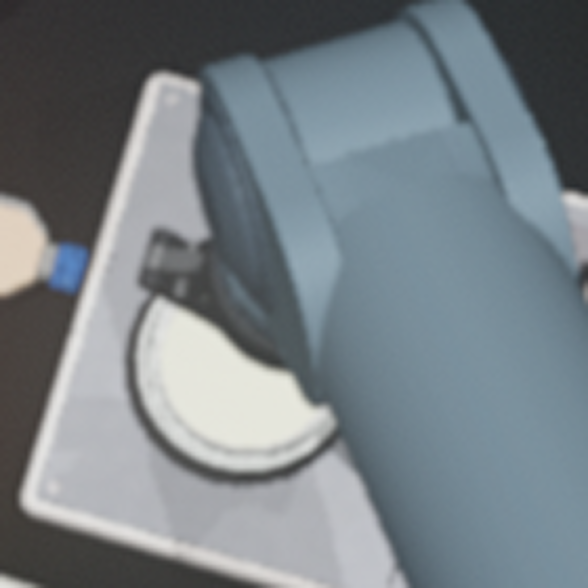

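Top view: the wrist hides the tip, and the finger knuckle shows at about (288,173). Side view: the visible tip is at about (323,199). Laterally the tool agrees with the reported pose to about 5 mm. The tip looks higher than reported, so I'll come down by feel.

```bash
python3 -m jog '[[[0,-1,-1,8,0,0,0],[0,-1,-1,10,0,0,0],[0,0,-1,10,0,0,0],[0,0,0,8,0,0,0],[0,0,0,5,0,0,0],[0,0,0,3,0,0,0],[0,0,0,0,0,0,0],[0,0,0,0,0,0,0],[0,0,0,0,0,0,0]]]'
python3 - <<'E'
from h import *
go([571,67,68])
b=manip.capture("side")[:,:,::-1]
o=manip.get_obs();p=np.array(o["position"]);print(np.round(proj("side",p),1))
cv2.imwrite("pics/g.png",cv2.resize(b[150:270,260:380],None,fx=4.8,fy=4.8,interpolation=2))
E
```

```text
t: 3.88
position: [569.8, 68.7, 77.6]
tcp_rot: [-0.0, 0.991, -0.134, 0.0]
contact_force: [0.2, 1.0, 1.0]
grip_width: 0.1
grip_force: 0.0
t 3.8833 pos [569.8  68.7  77.6] F [0.2 1.  1. ] shift [1.6 1.3 9.6] z [ 0.001  0.    -1.   ] x [ 0.964 -0.266  0.001] 0.1359079935283207
[317.8 226.8]
```

View pics/g.png

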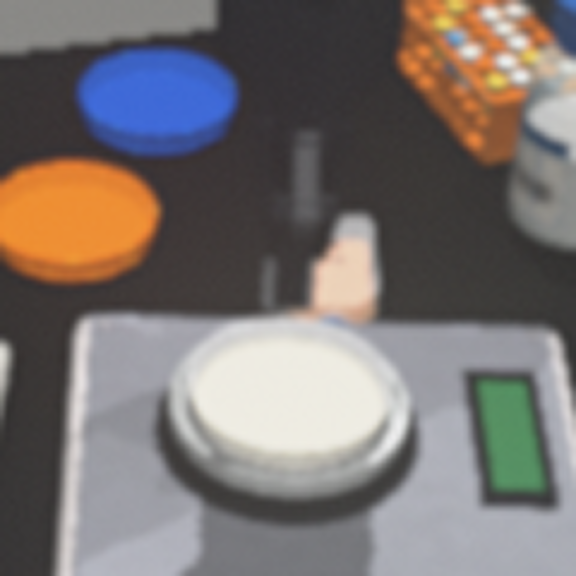

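Side view: the visible tip is now at about (320,214), while the reported TCP projects to (318,227). I'll brighten the dark gripper to settle whether the tip is higher or further back.

```bash
python3 - <<'E'
from h import *
b=np.mean([manip.capture("side")[:,:,::-1].astype(float) for _ in range(6)],0)
c=np.clip((b/90)**.7*255,0,255).astype(np.uint8)
x0,y0=270,130
v=cv2.resize(c[y0:y0+110,x0:x0+110],None,fx=5.4,fy=5.4,interpolation=2)
p=np.array(manip.get_obs()["position"])
for k in (0,35,73,100,140):
    q=proj("side",p+[0,0,k]); print(k,np.round(q,1)); cv2.circle(v,(int((q[0]-x0)*5.4),int((q[1]-y0)*5.4)),3,(0,0,255),-1)
cv2.imwrite("pics/h.png",v)
E
```

```text
0 [317.6 226.9]
35 [318.5 214.2]
73 [319.6 199.6]
100 [320.4 188.8]
140 [321.7 171.9]
```

View pics/h.png

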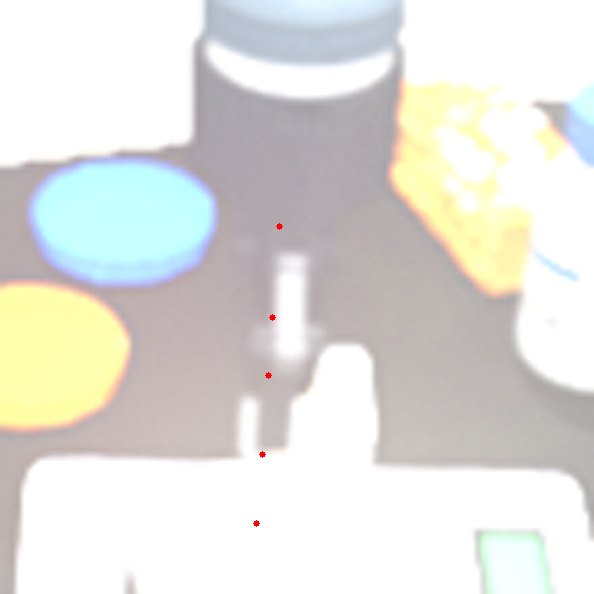

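```bash
python3 -m jog '[[[0,1,0,2,0,0,0],[0,0,0,2,0,0,0],[0,0,0,0,0,0,0],[0,0,0,0,0,0,0]]]'; python3 -m jog '[[[0,0,0,2,0,0,0],[0,0,0,0,0,0,0],[0,0,0,0,0,0,0]]]';  python3 -m jog '[[[0,0,0,2,0,0,0],[0,0,0,0,0,0,0],[0,0,0,0,0,0,0]]]'
```

```text
t: 4.57
position: [569.9, 68.2, 72.8]
tcp_rot: [0.0, 0.991, -0.134, -0.0]
contact_force: [-0.6, -0.5, -0.1]
grip_width: 0.1
grip_force: 0.0
t: 4.82
position: [570.1, 68.3, 71.0]
tcp_rot: [0.0, 0.991, -0.134, -0.0]
contact_force: [-0.4, 0.4, -0.2]
grip_width: -0.1
grip_force: 0.0
t: 5.07
position: [570.1, 68.3, 69.0]
tcp_rot: [0.0, 0.991, -0.134, -0.0]
contact_force: [-0.2, -0.5, -0.8]
grip_width: 0.2
grip_force: 0.0
```

No contact at 69, so the fingertips really do end about 34 mm above the reported TCP, as the side view shows. I'll correct laterally by about 3 mm and continue by feel.

```bash
python3 -m jog '[[[0,-2,1,4,0,0,0],[0,-1,0,4,0,0,0],[0,0,0,4,0,0,0],[0,0,0,4,0,0,0],[0,0,0,4,0,0,0],[0,0,0,4,0,0,0],[0,0,0,0,0,0,0],[0,0,0,0,0,0,0],[0,0,0,0,0,0,0]]]'; python3 -m jog '[[[0,0,0,2,0,0,0],[0,0,0,0,0,0,0],[0,0,0,0,0,0,0]]]';  python3 -m jog '[[[0,0,0,2,0,0,0],[0,0,0,0,0,0,0],[0,0,0,0,0,0,0]]]'
python3 - <<'E'
from h import *
b=np.mean([manip.capture("side")[:,:,::-1].astype(float) for _ in range(3)],0)
go([566.5,68,37])
cv2.imwrite("pics/i.png",cv2.resize(b[170:270,270:370],None,fx=5.5,fy=5.5,interpolation=2))
E
```

```text
t: 5.82
position: [567.2, 68.2, 45.2]
tcp_rot: [-0.0, 0.991, -0.134, 0.0]
contact_force: [-0.2, -0.6, -0.9]
grip_width: 0.1
grip_force: 0.0
t: 6.07
position: [567.1, 68.2, 43.2]
tcp_rot: [-0.0, 0.991, -0.134, 0.0]
contact_force: [-1.0, -0.2, -0.1]
grip_width: -0.1
grip_force: 0.0
t: 6.32
position: [567.0, 68.1, 41.1]
tcp_rot: [0.0, 0.991, -0.134, -0.0]
contact_force: [0.6, -0.5, 0.4]
grip_width: 0.1
grip_force: 0.0
t 6.4667 pos [567.1  68.1  41.2] F [ 0.1 -0.2 -0.4] shift [-0.5  0.3  4.2] z [ 0.  0. -1.] x [ 0.964 -0.266  0.   ] 0.12478790157434706[ WARN:0@3.131] global loadsave.cpp:1063 imwrite_ Unsupported depth image for selected encoder is fallbacked to CV_8U.
```

View pics/i.png

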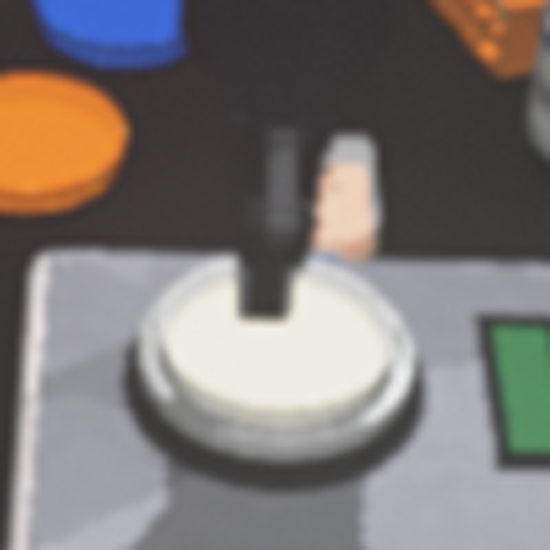

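Side view: the fingertip now shows over the lid, its bottom edge at about (318,228), and the lid centre is at about (320,232). No force yet, so I'll keep feeling downward.

```bash
for i in 1 2 3; do python3 -m jog '[[[0,0,0,1.5,0,0,0],[0,0,0,0,0,0,0],[0,0,0,0,0,0,0]]]' | grep -E "pos|contact"; done
python3 - <<'E'
from h import *
b=np.mean([manip.capture("side")[:,:,::-1].astype(float) for _ in range(3)],0)
go([566.5,68,37])
g=b.max(2)[205:245,300:345]; np.set_printoptions(linewidth=250)
k,l,s,c=cv2.connectedComponentsWithStats((g<110).astype(np.uint8));
for r in range(10,34): print(r+205,''.join('#' if v<80 else '+' if v<140 else '.' if v<200 else ' ' for v in g[r]))
for z in (72,74,76,80): print(z,"tip",ray("side",(318,227.8),z).round(1))
print("dish proj",proj("side",np.array([571,67,72])))
E
```

```text
position: [567.0, 68.1, 39.6]
contact_force: [-0.1, -0.4, -0.1]
position: [566.9, 68.2, 38.1]
contact_force: [-0.4, -0.2, -0.4]
position: [567.0, 68.2, 36.6]
contact_force: [1.1, -0.8, -0.1]
t 7.3667 pos [567.2  68.2  36.7] F [-0.4 -0.3 -0.7] shift [-0.6  0.4 -0.3] z [ 0.  0. -1.] x [ 0.964 -0.266  0.   ] 0.1957646869386678
215 +++++++++++++#############+...     ...+######
216 +++++++++...++############+..........+++++###
217 ..........  .+###########+...........++++++++
218 .......     .+###########+.   ...............
219 .....       .+##########+..      ............
220 ....        .++#######++..         ..........
221 ..           .+#######+.            .........
222 .            .+######++.             ........
223              .+######++               .......
224              .+######+.                ......
225              .+######+.                  ....
226              .+######+.                  ....
227              .+######+.                   ...
228              .++++++++.                    ..
229               ..+++++.                     ..
230                                           ...
231                                           . .
232                                           .  
233                                              
234 .                                            
235 .                                            
236 ..                                      .    
237 ..                                      .    
238 ...                                    ..   .
72 tip [571.7  71.7]
74 tip [570.9  69.5]
76 tip [570.1  67.3]
80 tip [568.5  62.9]
dish proj (np.float64(318.3267143468902), np.float64(229.2403414281813))
```

```bash
for i in 1 2 3 4; do python3 -m jog '[[[0,0,0,1.5,0,0,0],[0,0,0,0,0,0,0],[0,0,0,0,0,0,0]]]' | grep -E "pos|contact"; done
```

```text
position: [567.0, 68.1, 35.1]
contact_force: [-0.1, -0.2, 0.1]
position: [567.3, 68.2, 33.9]
contact_force: [-0.5, -0.7, 2.1]
position: [567.4, 68.2, 32.4]
contact_force: [-0.1, -0.1, 2.0]
position: [567.4, 68.2, 30.9]
contact_force: [-0.4, -0.7, 2.3]
```

```bash
python3 - <<'E'
from h import *
b=np.mean([manip.capture("side")[:,:,::-1].astype(float) for _ in range(3)],0)
g=b.max(2)[205:260,290:350]
for r in range(10,48): print(r+205,''.join('#' if v<80 else '+' if v<140 else '.' if v<200 else ' ' for v in g[r]))
for z in (69,72): print(z,"tip",ray("side",(319,230),z).round(1))
o=manip.get_obs();print(o["torque"],o["contact_force"],o["t"])
E
```

```text
215 +++++++++++++++++++++#######++++++##++..     ...+###########
216 ..........+++++++++++++#######+++###++.........+++++########
217 .......................+############+..........+++++++++++++
218 ....................  .+###########++.......................
219 .................     .+###########+..  ....................
220 ................      .+###########+.      .................
221 ..............        .+#########++..       ................
222 .............         .++#######++..          ..............
223 ............           .+######++.             .............
224 ...........            .+######++               ............
225 ..........             .+######+.                ...........
226 .........              .+######+.                 ..........
227 ........               .+######+.                  .........
228 .........              .+######+.                  .........
229 .........              .+######+.                   ........
230 .........              .++++++++.                    .......
231 .........               ....++..                     ...
[... 794 characters left out ...]
##+++..++.......                      ......   .+##+...
245 ...++###+++++++........                 ........   .++##+...
246 ....+####++++++++............      ............   .++##++...
247 ....++####+++++++++............................ ..++###+....
248 .....++####+++++++++.............................++###++....
249 ......++####+++++++............................+++###++.....
250 .......++####++++++..........................++++####+......
251 .......+++#####+++++.......................+++++####++......
252 ........+++######++++++..................+++++####+++.......
69 tip [572.9  67.6]
72 tip [571.7  64.3]
[-0.00525591 -0.0034228  -0.03423249] [-1.28612588 -0.09262147  3.91557792] 8.5167
```

```bash
for i in 1 2 3; do python3 -m jog '[[[0,0,0,1.3,0,0,0],[0,0,0,0,0,0,0],[0,0,0,0,0,0,0]]]' | grep -E "pos|contact"; done
```

```text
position: [567.4, 68.2, 29.5]
contact_force: [0.3, -0.3, 3.2]
position: [567.4, 68.2, 28.2]
contact_force: [-0.2, -0.3, 3.6]
position: [567.4, 68.2, 26.9]
contact_force: [-0.4, 0.4, 4.3]
```

```bash
for i in 1 2 ; do python3 -m jog '[[[0,0,0,1,0,0,0],[0,0,0,0,0,0,0],[0,0,0,0,0,0,0]]]' | grep -E "pos|contact"; done
```

```text
position: [567.4, 68.2, 26.5]
contact_force: [-0.7, -0.2, 7.5]
position: [567.4, 68.1, 26.4]
contact_force: [-2.7, -0.8, 12.1]
```

The plate is fully down: the force rose sharply at 26.5. I'll let it up, lift, and go over the bar key, with contact expected at TCP z of about 29.5.

```bash
python3 -m jog '[[[0,0,0,-2,0,0,0],[0,0,0,-2,0,0,0],[0,0,0,-3,0,0,0],[0,0,0,-3,0,0,0],[0,0,0,-3,0,0,0],[0,0,0,-5,0,0,0],[0,0,0,-10,0,0,0],[0,0,0,-15,0,0,0],[0,0,0,-12,0,0,0],[0,0,0,0,0,0,0],[0,0,0,0,0,0,0]]]'
python3 -m jog '[[[0,-3,10,0,0,0,0],[0,-5,18,0,0,0,0],[0,-5,18,0,0,0,0],[0,-5,18,0,0,0,0],[0,-5,18,0,0,0,0],[0,-5,18,0,0,0,0],[0,-5,18,0,0,0,0],[0,-5,18,0,0,0,0],[0,-4,18,0,0,0,0],[0,-4,14,0,0,0,0],[0,0,0,0,0,0,0],[0,0,0,0,0,0,0]]]'
python3 - <<'E'
from h import *
go([478,-82,40])
b=np.mean([manip.capture("side")[:,:,::-1].astype(float) for _ in range(3)],0).astype(np.uint8)
x,y=270,200
v=cv2.resize(b[y:y+120,x:x+120],None,fx=4.8,fy=4.8,interpolation=2)
cv2.imwrite("pics/j.png",v)
E
```

```text
t: 10.68
position: [568.0, 68.3, 81.0]
tcp_rot: [-0.0, 0.991, -0.134, 0.001]
contact_force: [-0.4, 0.0, -0.2]
grip_width: -0.2
grip_force: 0.0
t: 11.68
position: [476.5, -82.5, 79.0]
tcp_rot: [0.0, 0.991, -0.136, -0.001]
contact_force: [0.2, -0.2, 0.0]
grip_width: -0.1
grip_force: 0.0
t 11.6833 pos [476.5 -82.5  79. ] F [ 0.2 -0.2  0. ] shift [ 1.3 -0.9 39. ] z [-0.002  0.    -1.   ] x [ 0.963 -0.269 -0.002] -0.11053733762794582
```

View pics/j.png

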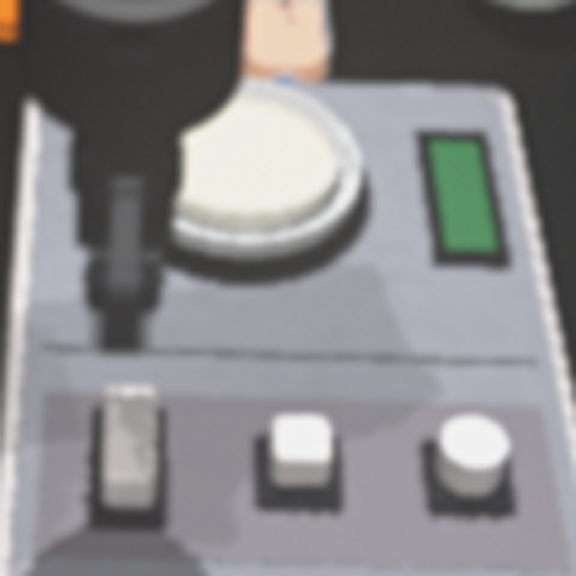

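Side view: the dish is still seated in its rim with the plate up. The fingertip is at about (295.4,272.5), just above the bar key at about (297,290).

```bash
python3 - <<'E'
from h import *
print(ray("side",(295.4,272.5),116.5),ray("side",(295.4,272.5),113))
E
python3 -m jog '[[[0,1,0,5,0,0,0],[0,0,0,10,0,0,0],[0,0,0,10,0,0,0],[0,0,0,10,0,0,0],[0,0,0,6,0,0,0],[0,0,0,3,0,0,0],[0,0,0,0,0,0,0],[0,0,0,0,0,0,0],[0,0,0,0,0,0,0]]]'
python3 - <<'E'
from h import *
b=np.mean([manip.capture("side")[:,:,::-1].astype(float) for _ in range(3)],0)
go([478,-82,30])
g=b.max(2)[262:312,275:345]
for r in range(50): print(r+262,''.join('#' if v<80 else '+' if v<140 else '.' if v<190 else ' ' for v in g[r]))
E
```

```text
[479.74169261 -83.97272876] [480.66412736 -80.79660493]
t: 12.58
position: [479.4, -81.8, 36.1]
tcp_rot: [-0.0, 0.991, -0.134, 0.0]
contact_force: [-0.2, -0.4, -0.4]
grip_width: -0.3
grip_force: 0.0
t 12.7333 pos [479.5 -81.9  36.3] F [ 0.4  0.2 -0.7] shift [-1.4  0.5  6.3] z [ 0.001 -0.    -1.   ] x [ 0.964 -0.267  0.001] -0.1864281220040226
262           ..+######++++++#####++......................................
263           ..+######++++++#####++......................................
264      ..   ..+######++++++#####++......................................
265   .........++######++++++#####++......................................
266  ..........++######++++++#####++......................................
267 ...........++######++++++#####++......................................
268 ...........++######++++++#####++......................................
269 ............++####+++++++####++.......................................
270 .............++###+++++++###++........................................
271 .............++++++++++++++++.........................................
272 .
[... 2294 characters left out ...]
..++################++...
303 ............+++#+.........++#++.................+################++...
304 ..........++++##+++...++.+++#++.................+################++...
305 .........++++####++++++++++##++.................++++#############++...
306 ........+++++################++++................++++++++++++++++++...
307 .......++++++#################++++..........................+...+.....
308 .....+++++++++################++++++..................................
309 ....++++++++++################+++++++.................................
310 ...+++++++++++++++++++++#####++++++++.................................
311 ...+++++++++++++++++++++++++++++++++++................................
```

```bash
python3 -m jog '[[[0,2,0,2,0,0,0],[0,0,0,2,0,0,0],[0,0,0,0,0,0,0],[0,0,0,0,0,0,0]]]' | grep -E "pos|contact"; for i in 1 2 3 4 5 6; do python3 -m jog '[[[0,0,0,1.5,0,0,0],[0,0,0,0,0,0,0],[0,0,0,0,0,0,0]]]' | grep -E "pos|contact"; done
```

```text
position: [480.7, -82.3, 31.6]
contact_force: [0.2, 0.1, 0.5]
position: [480.7, -82.3, 30.2]
contact_force: [-0.6, -0.4, 0.2]
position: [481.1, -82.3, 28.9]
contact_force: [0.1, 0.0, 2.2]
position: [481.2, -82.4, 27.4]
contact_force: [-0.4, -0.3, 1.4]
position: [481.2, -82.3, 25.9]
contact_force: [-0.6, -0.5, 3.0]
position: [481.2, -82.4, 24.4]
contact_force: [0.1, -0.6, 3.0]
position: [481.2, -82.3, 22.9]
contact_force: [-0.6, 0.3, 4.1]
```

```bash
python3 -m jog '[[[0,0,0,1.2,0,0,0],[0,0,0,0,0,0,0],[0,0,0,0,0,0,0]]]' | grep -E "pos|contact"; python3 -m jog '[[[0,0,0,-2,0,0,0],[0,0,0,-2,0,0,0],[0,0,0,-3,0,0,0],[0,0,0,-3,0,0,0],[0,0,0,-5,0,0,0],[0,0,0,-15,0,0,0],[0,0,0,-30,0,0,0],[0,0,0,-30,0,0,0],[0,0,0,-20,0,0,0],[0,0,0,0,0,0,0],[0,0,0,0,0,0,0],[0,0,0,0,0,0,0]]]'
python3 - <<'E'
from h import *
b=manip.capture("side")[:,:,::-1];a=cv2.imread("pics/side0.png")
go([481,-82,130])
# dish, keys, small dish, marker unchanged?
for nm,x,y,w,h in (("bar",284,276,26,32),("sq",320,280,26,25),("rd",356,280,28,28),("dish",290,235,62,30),("small",230,275,38,32),("marker",245,215,20,55)):
    r,_=cv2.phaseCorrelate(a[y:y+h,x:x+w].mean(2).astype(np.float32),b[y:y+h,x:x+w].mean(2).astype(np.float32)); print(nm,np.round(r,2))
E
```

```text
position: [481.2, -82.3, 21.7]
contact_force: [-0.1, 0.2, 4.1]
t: 15.82
position: [479.5, -82.3, 130.7]
tcp_rot: [0.0, 0.991, -0.134, -0.001]
contact_force: [-0.6, 0.3, -0.1]
grip_width: 0.0
grip_force: 0.0
t 15.8667 pos [479.1 -82.2 130.1] F [ 0.  -0.7 -0.4] shift [ 1.8 -0.7  0.1] z [-0.003  0.001 -1.   ] x [ 0.964 -0.266 -0.003] 0.2423246508902189
bar [0.36 0.12]
sq [0.78 0.49]
rd [0.05 0.01]
dish [0.19 0.03]
small [ 0.03 -0.  ]
marker [-0.03  0.02]
```

```bash
python3 -c "
from bench import manip
print(manip.hand_in())"
```

```text
the job is handed in; nothing more can be done
None
```

I pressed the dish lid until the plate was fully down (8 mm of travel) and let it up. I then pressed the bar key about 7.5 mm and let it up. The arm withdrew clear, the last side picture shows the plate and bar key up and nothing shifted, and I handed the job in at about 16 s; no verdict came back.

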